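# Put the hairbrush away in the sliding-cover grooming case

### The job

Slide back the cover of the wooden grooming case, lay the brown plastic hairbrush (the one with a handle) flat in the case with its bristles up as they are now, let go of it, and slide the cover fully shut against the end of the case. Leave the other things on the dresser where they are.

Things in the scene. Friction and masses are not known exactly. Their poses are not given: they have to be found in the camera images.
- case: Low wooden case fixed to the dresser, 136 wide (x), 216 long (y), 61 mm high; origin at the centre of its underside, z up; y points roughly to the robot's left, within 17 degrees. Inside 120 x 200 mm, empty; floor 8 mm above the dresser, walls 8 mm thick, 42 mm clear height under the cover. The -y end is full height and stops the cover; over the +y end, 49 mm high, the cover slides out.
- cover (a joint): Travel in m of the case's flat light-wood cover (underside 50, top 56 mm above the dresser) in its grooves, along case +y: 0 = shut against the -y end, 0.2 = fully open, both hard stops. Starts shut or up to 25 mm ajar; 1 to 2 N of friction, stays where left. At q, the inside lies open over a length q from its -y end; the cover overhangs the +y end by about q.
- cover_pull (a point): Centre of the dark wooden pull bar standing on the middle of the cover and moving with it: 60 mm long across the case (case x), 14 mm thick along the slide (case y), 24 mm high above the cover; its top is 80 mm above the dresser, 12 mm above this point. Axes as the case's.
- hairbrush: Brown plastic hairbrush lying on its flat back, bristles up, 165 mm long (x), about 110 g; origin at mid-length on the underside, z up, +x towards the bristled end. Handle 24 wide, 24 mm high, x = -82 to +17; head 46 wide, 14 mm thick, x = +17 to +82; bristles 34 wide, up to 32 mm above the underside. It lies in either of two places, swapped with the clothes brush.
- brush_grip (a point): Good grasp point on the hairbrush's handle near its balance point: 5 mm from the origin towards the handle end, on the centreline, 12 mm above the underside (the handle is 24 mm high); there the handle is 24 mm wide (across brush y). Site axes are the brush's.
- clothes_brush: Bystander: wooden clothes brush without a handle, bristles down, 150 x 52 x 40 mm; origin at the centre of its underside, x along its length.
- nail_clipper: Bystander: large steel nail clipper lying flat, 80 x 14 x 12 mm; origin at the centre of its underside, x along its length.
- aftershave: Bystander: clear glass aftershave bottle with twist cap, upright, 54 mm across, 125 mm high; origin at the centre of its underside.
- coin_dish: Bystander: round white ceramic dish painted with marigolds, 120 mm across, 22 mm high, some coins in it; origin at the centre of its underside.
- spectacle_case: Bystander: black spectacle case, 160 x 58 x 40 mm; origin at the centre of its underside, x along its length.
- pomade_tin: Bystander: round aluminium tin, 72 mm across, 30 mm high; origin at the centre of its underside.
Things that resemble listed ones, but are neither listed nor needed, are in the scene too. There is more than one size of the hairbrush; the job needs the smaller.

How it is judged:
On the way, in this order (a step that is already met when the one before it is completed fails the run):
1. the cover has been slid well back (more than 120 mm) (value of joint cover above 0.12 m), for 0.1 s.
2. the hairbrush lies flat on the floor of the case, bristles up, at rest and let go (x of hairbrush in the frame of case between -0.055 and 0.055 m and y of hairbrush in the frame of case between -0.03 and 0.03 m and z of hairbrush in the frame of case between 0 and 0.018 m and angle between hairbrush's own z axis and vertical below 0.2 rad and linear speed of hairbrush below 0.02 m/s and contact force between the fingers and hairbrush below 0.1 N), for 0.2 s.
At the end, for the whole second after the job is handed in: The hairbrush lies flat inside the case on its floor, bristles up (tilt under 0.2 rad, underside less than 10 mm above the floor), at rest and released, and the cover is shut to within 5 mm of its stop and still (all of step 2 and value of joint cover below 0.005 m and velocity of joint cover between -0.01 and 0.01 m/s); the robot touches nothing.
It fails at once if a bystander was moved by more than 30 mm (distance of any of clothes_brush, nail_clipper, aftershave, coin_dish, spectacle_case, pomade_tin from where it was at the start of the episode above 0.03 m).
It fails at once if the aftershave bottle was tipped (angle between aftershave's own z axis and vertical above 0.3 rad).
It also fails if it takes over 64 s, if anything falls off the work surface, if the arm or the gripper's body presses on something with over 40 N, if the wrist force passes 120 N, or if a joint passes its speed limit or range.

### The arm

A 6-joint arm with a two-finger parallel gripper is mounted at the origin on the work surface. World frame = base frame: x ahead of the robot, y to its left, z up, the work surface at z = 0. Lengths are in m, angles in rad, forces in N, time in s.
With the tool pointing down it reaches from about 0.325 to 0.875 m from the base axis. Payload 4.4 kg.
Tool frame: the origin (TCP) lies between the finger pads; the fingertips stand 11 mm ahead of it and the grasp point (between the pads) lies 8 mm behind it; z points along the fingers, y is the line along which they close (so a half turn about z gives the same grasp; the last joint's range is limited). The gripper opens to 85 mm and grips with 20 to 120 N. Pads are 22 mm wide; open, the fingers measure 114 mm over their backs; the gripper's body (76 mm by 85 mm) begins 54 mm behind the grasp point. The pads swing forward as they close: fully open they stand 13 mm farther back than shut.
Start: joints at [-1.347, 0.207, 1.542, -0, 1.393, -0.15], TCP at [0.21, -0.535, 0.242] pointing down, gripper open.
Joint ranges: [-2.73, 2.73], [-0.86, 2.22], [0.23, 2.46], [-1.11, 4.25], [0.08, 2.63], [-2.82, 2.82]. Speed limits (rad/s): [2.79, 2.79, 3.14, 3.14, 3.14, 3.14].

### API

Orientations are given as a unit quaternion [x, y, z, w].
In Python, from cell import monitor, eyes, bot gives the robot as it stands. The module is installed in compiled form; this text tells all that it offers.
- The arm moves only by the tool servo_tool, never from a script. Its argument "moves" is a list of rows, each an object of numbers: "jaw": the opening, from 0 (shut) to 1 (fully open); "dx", "dy", "dz": the shift along the tool's x, y, z in m; "twist": the turn about the tool's z in degrees. A call has 1 to 5 rows; each row shifts and turns the commanded pose from where the row before left it, along the tool's axes as they then stand; what a row does not reach is not made up. A row lasts 1/10 s, in which the tool goes at most 50 mm and 8.59 degrees, less where a joint would pass 70% of its speed; a pose out of reach is approached as far as the arm can. A call is refused whole if a number of a shift passes 0.05 or a number of a turn 8.59, either way. A call with a gripper value outside its range is refused whole. The fingers move at their own pace and stop on an object; "newtons" is the grip in N (left out, the last holds). Time passes only in rows, so rows that do not move let the fingers close. It gives the time, the measured TCP pose, the force, the opening and the grip force at its end, in the units of the state.
- monitor.get_state(): the state, without advancing time (a new reading comes with each control period).
- eyes.grab_frame(name): name is "scene" or "top"; returns the picture (384x512x3 uint8, blue, green, red); there is no depth.
- eyes.camera_model(name): a dict with "vfov" (degrees; the focal length in pixels is half the picture's height over the tangent of half this angle, whatever the lens; pixels are square), "cx", "cy" (the principal point, pixels), "R" (3x3) and "t" (3): a world point X has camera coordinates R X + t. Camera axes: x right, y down, z forward; pixel columns grow to the right and rows downward; lengths in m; the calibration is good to about 2 mm. A picture is of the moment at which its call begins. camera_model takes no time and is no camera call.
- bot.sign_off(): hands the job in; it is judged then, once.
The state is a dict: "t": time; "joint_positions": joint angles; "qvel": joint speeds; "joint_efforts": joint torques, N m; "eef_pos": TCP position; "ee_rot": TCP orientation; "wrist_force": force on the tool from outside, world axes, zero at the start; "torque": the same for the moment, N m; "finger_gap": opening from 0.0 (shut) to 1.0 (fully open); "gripper_force": force on a finger pad.
Only numpy, scipy, OpenCV 4.12 (cv2) and the standard library are available. Lean on these libraries where they do the work, as an engineer would, in place of code of your own. Each camera call takes 0.05 s, during which the arm holds its last target. There are 200 camera calls.

## Working session

There is one attempt and no reset: what is moved stays moved. The work goes in short steps, Python scripts to look and compute and a tool call to move; the robot and the scene stay as the last step left them, time stands still between calls to the robot, and variables do not carry over. Pictures are saved under pics/ and viewed, at most 10 in all, crops included, and the job is handed in when it is done.

Besides the shell and the picture viewer there is one more tool, called after "Request:" in YAML: its name, and indented under it one key for each argument. servo_tool: Moves the arm, as the interface text tells. Its arguments: {"type":"object","properties":{"moves":{"type":"array"},"newtons":{"type":"number"}},"required":["moves"]}

```bash
mkdir -p pics; cat > h.py <<'E'
import numpy as np, cv2
from cell import monitor, eyes, bot
def cam(n):
    m=eyes.camera_model(n); f=192/np.tan(np.radians(m['vfov'])/2)
    return f,m['cx'],m['cy'],np.array(m['R']),np.array(m['t'])
def pix2w(n,u,v,z):
    f,cx,cy,R,t=cam(n); d=R.T@np.array([(u-cx)/f,(v-cy)/f,1]); o=-R.T@t
    return o+d*(z-o[2])/d[2]
def w2pix(n,X):
    f,cx,cy,R,t=cam(n); c=R@np.array(X)+t; return f*c[0]/c[2]+cx,f*c[1]/c[2]+cy
E
python3 - <<'E'
from h import *
for n in('scene','top'):
    im=eyes.grab_frame(n); cv2.imwrite(f'pics/{n}0.png',im); m=eyes.camera_model(n); print(n,{k:np.round(v,3).tolist() for k,v in m.items()})
print(monitor.get_state())
E
```

```text
scene {'vfov': 57.708, 'cx': 258.214, 'cy': 192.59, 'R': [[-0.659, 0.752, -0.012], [0.465, 0.395, -0.792], [-0.591, -0.528, -0.61]], 't': [0.337, -0.183, 1.259]}
top {'vfov': 43.129, 'cx': 263.978, 'cy': 190.524, 'R': [[-0.008, -1.0, -0.007], [-0.992, 0.008, -0.126], [0.126, 0.006, -0.992]], 't': [0.005, 0.489, 1.333]}
{'t': 0.1, 'joint_positions': array([-1.34750760e+00,  2.07341793e-01,  1.54281536e+00,  4.71334006e-05,
        1.39348127e+00, -1.50475708e-01]), 'qvel': array([ 9.74392984e-04, -6.97349815e-04, -1.65501053e-03, -7.56594306e-06,
        6.12373159e-04, -7.88994135e-04]), 'joint_efforts': array([-5.68620890e-04, -3.84093761e+01, -2.92546195e+01, -4.20899266e-05,
        4.87637080e-03, -2.07856618e-05]), 'eef_pos': array([ 0.20981511, -0.53465192,  0.24123583]), 'ee_rot': array([ 9.82588545e-01,  1.85792099e-01, -1.40538728e-05, -1.02305109e-03]), 'wrist_force': array([0.69841811, 0.12148946, 0.13007337]), 'torque': array([-0.01991578,  0.02198769, -0.02151088]), 'gripper_force': 0.0, 'finger_gap': 0.9986580693754533}
```

View pics/scene0.png

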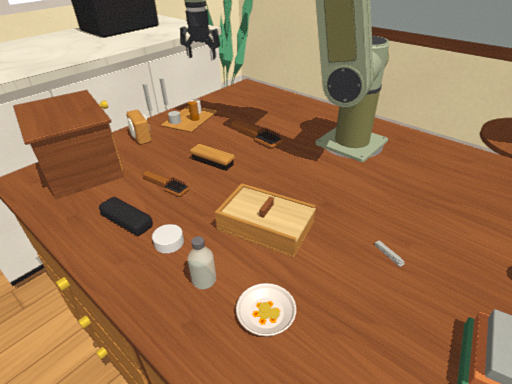

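View pics/top0.png

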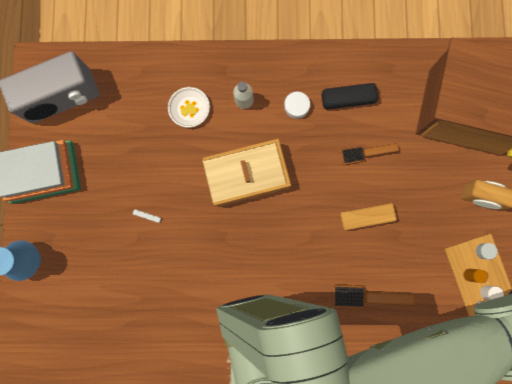

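The top view shows the case around (247,172), a small hairbrush at about (370,154) and 57 px ≈ 165 mm long, which makes it the target. The larger brush's head is at (350,297). I'll zoom in on the case and the target.

```bash
python3 - <<'E'
from h import *
im=cv2.imread('pics/top0.png')
a=cv2.resize(im[130:215,195:300],None,fx=5,fy=5,interpolation=cv2.INTER_CUBIC)
b=cv2.resize(im[135:175,335:407],None,fx=5,fy=5,interpolation=cv2.INTER_CUBIC)
o=np.zeros((425+0,800,3),np.uint8); o[:425,:525]=a[:, :525]; b=cv2.resize(im[138:172,338:404],None,fx=4,fy=4,interpolation=cv2.INTER_CUBIC); o[:b.shape[0],530:530+b.shape[1]]=b
cv2.imwrite('pics/z1.png',o)
# cover (light) and brush segmentation
hsv=cv2.cvtColor(im,cv2.COLOR_BGR2HSV)
print(hsv[170,230],hsv[152,385],hsv[155,353],hsv[190,330],hsv[172,247])
E
```

```text
[ 20 105 253] [ 14 185 152] [ 8 26 40] [ 12 176 154] [ 13 169 154]
```

View pics/z1.png

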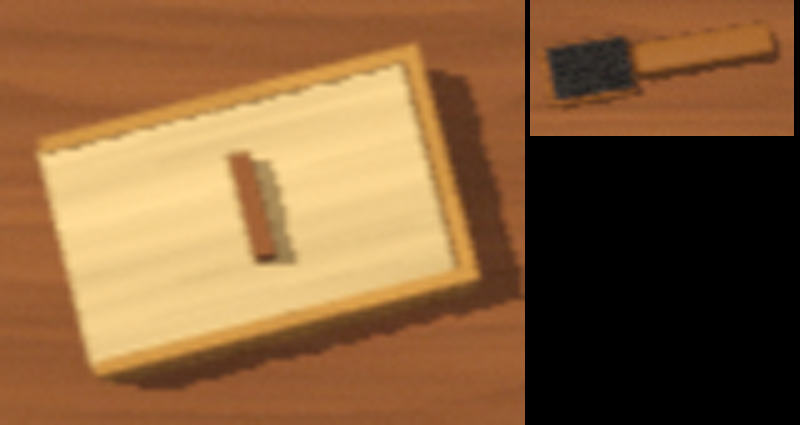

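```bash
cat >> h.py <<'E'
def A(u,v,z): return pix2w('top',195+(u+.5)/5-.5,130+(v+.5)/5-.5,z)
def B(u,v,z): return pix2w('top',338+(u-530+.5)/4-.5,138+(v+.5)/4-.5,z)
E
python3 - <<'E'
from h import *
np.set_printoptions(precision=4,suppress=True)
r1,r2=A(418,45,.061),A(478,276,.061); l1,l2=A(38,143,.061),A(95,375,.055)
print(r1,r2,l1,l2,[np.linalg.norm(a-b) for a,b in((r1,r2),(l1,l2),(r1,l1),(r2,l2))])
c=(r1+r2+l1+l2)/4; d=(l1+l2-r1-r2); print('case',c,'yaw of +y dir from world y',np.degrees(np.arctan2(-d[0],d[1])))
p1,p2=A(238,153,.08),A(265,257,.08); print('pull',p1,p2,(p1+p2)/2,np.linalg.norm(p1-p2), np.degrees(np.arctan2((p1-p2)[1],(p1-p2)[0])))
h1=(B(638,42,.024)+B(638,75,.012))/2; h2=(B(768,24,.024)+B(768,55,.012))/2; e=B(776,40,.018)
t=(B(548,48,.025)+B(556,103,.01))/2
print('brush',h1,h2,e,t,np.linalg.norm(e-t))
E
```

```text
[ 0.6302 -0.04    0.061 ] [ 0.5001 -0.0715  0.061 ] [0.5766 0.1713 0.061 ] [0.4478 0.1396 0.055 ] [np.float64(0.13384949633828383), np.float64(0.1328183593780722), np.float64(0.2179271840330604), np.float64(0.21756522068107506)]
case [0.5387 0.0498 0.0595] yaw of +y dir from world y 14.077970354148308
pull [0.5663 0.0594 0.08  ] [0.5089 0.0449 0.08  ] [0.5376 0.0521 0.08  ] 0.05930161444871972 14.198525825107254
brush [ 0.5982 -0.2877  0.018 ] [ 0.6112 -0.3811  0.018 ] [ 0.6108 -0.3868  0.018 ] [ 0.5864 -0.226   0.0175] 0.1625687346208246
```

Estimates (world frame):
- **Case:** yaw 14.1°, so case +y heads 104.1°.
- **Pull:** at (0.538, 0.052).
- **Brush:** x axis heads about 98.2°, grip point about (0.600, −0.310).

I'll travel to above the pull and turn the tool x axis to 104.1°.

Request:
servo_tool:
  moves:
    - {"dx": 0.0346,"dy": -0.0285,"jaw": 1}
    - {"dx": 0.0346,"dy": -0.0285}
    - {"dx": 0.0346,"dy": -0.0285}
    - {"dx": 0.0346,"dy": -0.0285}
    - {"dx": 0.0346,"dy": -0.0285}

```text
invalid input
```

Request:
servo_tool:
  moves:
    - {"dx": 0.0346,"dy": -0.0285}
    - {"dx": 0.0346,"dy": -0.0285}
    - {"dx": 0.0346,"dy": -0.0285}
    - {"dx": 0.0346,"dy": -0.0285}
    - {"dx": 0.0346,"dy": -0.0285}

```text
invalid input
```

Request:
servo_tool:
  moves:
    - {"dx": 0.0346,"dy": -0.0285}
    - {"dx": 0.0346,"dy": -0.0285}
    - {"dx": 0.0346,"dy": -0.0285}
    - {"dx": 0.0346,"dy": -0.0285}
    - {"dx": 0.0346,"dy": -0.0285}

```text
invalid input
```

Request:
servo_tool:
  moves:
    - {"twist": -8.27}
    - {"twist": -8.27}
    - {"twist": -8.27}
    - {"twist": -8.27}
    - {"twist": -8.27}

```text
invalid input
```

Request:
servo_tool:
  moves:
    - {"twist": -8.27,"dz": 0.02}
    - {"twist": -8.27,"dz": 0.02}
    - {"twist": -8.27,"dz": 0.02}
    - {"twist": -8.27,"dz": 0.02}
    - {"twist": -8.27,"dz": 0.02}

```text
invalid input
```

Request:
servo_tool:
  moves:
    - {"jaw": 1,"dx": 0.0346,"dy": -0.0285,"dz": 0,"twist": 0}
    - {"jaw": 1,"dx": 0.0346,"dy": -0.0285,"dz": 0,"twist": 0}
    - {"jaw": 1,"dx": 0.0346,"dy": -0.0285,"dz": 0,"twist": 0}
    - {"jaw": 1,"dx": 0.0346,"dy": -0.0285,"dz": 0,"twist": 0}
    - {"jaw": 1,"dx": 0.0346,"dy": -0.0285,"dz": 0,"twist": 0}

```text
t: 0.6
eef_pos: [0.3193, -0.3376, 0.2418]
ee_rot: [0.983, 0.185, -0.0, -0.0]
wrist_force: [0.3, 0.2, -0.3]
finger_gap: 0.999
gripper_force: 0.0
```

All keys are needed in each row.

Request:
servo_tool:
  moves:
    - {"jaw": 1,"dx": 0.0346,"dy": -0.0285,"dz": 0,"twist": 0}
    - {"jaw": 1,"dx": 0.0346,"dy": -0.0285,"dz": 0,"twist": 0}
    - {"jaw": 1,"dx": 0.0346,"dy": -0.0285,"dz": 0,"twist": 0}
    - {"jaw": 1,"dx": 0.0346,"dy": -0.0285,"dz": 0,"twist": 0}
    - {"jaw": 1,"dx": 0.0346,"dy": -0.0285,"dz": 0,"twist": 0}

```text
t: 1.1
eef_pos: [0.4283, -0.1417, 0.242]
ee_rot: [0.983, 0.186, -0.0, -0.0]
wrist_force: [0.7, -0.5, 0.3]
finger_gap: 0.999
gripper_force: 0.0
```

Request:
servo_tool:
  moves:
    - {"jaw": 1,"dx": 0.0346,"dy": -0.0285,"dz": 0,"twist": 0}
    - {"jaw": 1,"dx": 0.0346,"dy": -0.0285,"dz": 0,"twist": 0}
    - {"jaw": 1,"dx": 0.0346,"dy": -0.0285,"dz": 0,"twist": 0}
    - {"jaw": 1,"dx": 0.0346,"dy": -0.0285,"dz": 0,"twist": 0}
    - {"jaw": 1,"dx": 0.0346,"dy": -0.0285,"dz": 0,"twist": 0}

```text
t: 1.6
eef_pos: [0.5373, 0.0541, 0.2418]
ee_rot: [0.983, 0.186, -0.0, 0.0]
wrist_force: [0.7, -0.1, 0.6]
finger_gap: 0.998
gripper_force: 0.0
```

Request:
servo_tool:
  moves:
    - {"jaw": 1,"dx": 0,"dy": 0,"dz": 0,"twist": -8.27}
    - {"jaw": 1,"dx": 0,"dy": 0,"dz": 0,"twist": -8.27}
    - {"jaw": 1,"dx": 0,"dy": 0,"dz": 0,"twist": -8.27}
    - {"jaw": 1,"dx": 0,"dy": 0,"dz": 0,"twist": -8.27}
    - {"jaw": 1,"dx": 0,"dy": 0,"dz": 0,"twist": -8.27}

```text
t: 2.1
eef_pos: [0.5366, 0.0524, 0.2416]
ee_rot: [0.852, 0.523, -0.001, -0.0]
wrist_force: [0.4, -0.8, 0.5]
finger_gap: 1.0
gripper_force: 0.0
```

Request:
servo_tool:
  moves:
    - {"jaw": 1,"dx": 0,"dy": 0,"dz": 0.02,"twist": -8.27}
    - {"jaw": 1,"dx": 0,"dy": 0,"dz": 0.02,"twist": -8.27}
    - {"jaw": 1,"dx": 0,"dy": 0,"dz": 0.02,"twist": -8.27}
    - {"jaw": 1,"dx": 0,"dy": 0,"dz": 0.02,"twist": -8.27}
    - {"jaw": 1,"dx": 0,"dy": 0,"dz": 0.02,"twist": -8.27}

```text
t: 2.6
eef_pos: [0.5365, 0.0522, 0.141]
ee_rot: [0.612, 0.79, -0.0, -0.0]
wrist_force: [0.5, 0.3, -0.3]
finger_gap: 1.0
gripper_force: 0.0
```

Request:
servo_tool:
  moves:
    - {"jaw": 1,"dx": 0,"dy": 0,"dz": 0,"twist": 0}
    - {"jaw": 1,"dx": 0,"dy": 0,"dz": 0,"twist": 0}

```text
t: 2.8
eef_pos: [0.5366, 0.0522, 0.1419]
ee_rot: [0.616, 0.788, -0.0, -0.001]
wrist_force: [0.7, 0.1, 0.5]
finger_gap: 0.999
gripper_force: 0.0
```

```bash
cat >> h.py <<'E'
def go(x,y,z,th=None):
    s=monitor.get_state(); q=s['ee_rot']; p=s['eef_pos']; h=2*np.arctan2(q[1],q[0]); c,si=np.cos(h),np.sin(h)
    d=np.array([x,y,z])-p
    print('th',round(np.degrees(h),2),'p',np.round(p,4),'dx %.4f dy %.4f dz %.4f'%(d[0]*c+d[1]*si,d[0]*si-d[1]*c,-d[2]), '' if th is None else 'twist %.2f'%(np.degrees(h)-th),'t',round(s['t'],2))
E
python3 -c "
from h import *
go(.5376,.0521,.07,104.1)"
```

```text
th 103.95 p [0.5366 0.0522 0.1419] dx -0.0003 dy 0.0010 dz 0.0719 twist -0.15 t 2.8
```

Request:
servo_tool:
  moves:
    - {"jaw": 1,"dx": 0,"dy": 0.001,"dz": 0.02,"twist": -0.15}
    - {"jaw": 1,"dx": 0,"dy": 0,"dz": 0.02,"twist": 0}
    - {"jaw": 1,"dx": 0,"dy": 0,"dz": 0.02,"twist": 0}
    - {"jaw": 1,"dx": 0,"dy": 0,"dz": 0.012,"twist": 0}
    - {"jaw": 0.6,"dx": 0,"dy": 0,"dz": 0,"twist": 0}
  newtons: 30

```text
t: 3.3
eef_pos: [0.5372, 0.0525, 0.0695]
ee_rot: [0.614, 0.789, -0.001, -0.001]
wrist_force: [-0.8, 0.1, -0.5]
finger_gap: 0.859
gripper_force: 0.0
```

Request:
servo_tool:
  moves:
    - {"jaw": 0.5,"dx": 0,"dy": 0,"dz": 0,"twist": 0}
    - {"jaw": 0.5,"dx": 0,"dy": 0,"dz": 0,"twist": 0}
    - {"jaw": 0.5,"dx": 0,"dy": 0,"dz": 0,"twist": 0}
    - {"jaw": 0.5,"dx": 0,"dy": 0,"dz": 0,"twist": 0}

```text
t: 3.7
eef_pos: [0.5383, 0.0523, 0.0715]
ee_rot: [0.614, 0.789, 0.0, 0.0]
wrist_force: [-4.9, -0.7, 5.9]
finger_gap: 0.698
gripper_force: 34.6
```

Request:
servo_tool:
  moves:
    - {"jaw": 0.5,"dx": 0.01,"dy": 0,"dz": 0,"twist": 0}
    - {"jaw": 0.5,"dx": 0.02,"dy": 0,"dz": 0,"twist": 0}
    - {"jaw": 0.5,"dx": 0.02,"dy": 0,"dz": 0,"twist": 0}
    - {"jaw": 0.5,"dx": 0.02,"dy": 0,"dz": 0,"twist": 0}
    - {"jaw": 0.5,"dx": 0.02,"dy": 0,"dz": 0,"twist": 0}

```text
t: 4.2
eef_pos: [0.5164, 0.1398, 0.0715]
ee_rot: [0.614, 0.789, 0.0, 0.001]
wrist_force: [-2.2, -2.8, 4.9]
finger_gap: 0.69
gripper_force: 34.5
```

Request:
servo_tool:
  moves:
    - {"jaw": 0.5,"dx": 0.02,"dy": 0,"dz": 0,"twist": 0}
    - {"jaw": 0.5,"dx": 0.02,"dy": 0,"dz": 0,"twist": 0}
    - {"jaw": 0.5,"dx": 0.02,"dy": 0,"dz": 0,"twist": 0}
    - {"jaw": 0.5,"dx": 0.02,"dy": 0,"dz": 0,"twist": 0}
    - {"jaw": 0.5,"dx": 0.015,"dy": 0,"dz": 0,"twist": 0}

```text
t: 4.7
eef_pos: [0.4931, 0.2328, 0.0715]
ee_rot: [0.614, 0.789, 0.001, 0.001]
wrist_force: [-0.9, -2.6, 5.6]
finger_gap: 0.695
gripper_force: 34.6
```

Request:
servo_tool:
  moves:
    - {"jaw": 1,"dx": 0,"dy": 0,"dz": 0,"twist": 0}
    - {"jaw": 1,"dx": 0,"dy": 0,"dz": 0,"twist": 0}
    - {"jaw": 1,"dx": 0,"dy": 0,"dz": 0,"twist": 0}

```text
t: 5.0
eef_pos: [0.4927, 0.2313, 0.0701]
ee_rot: [0.614, 0.789, 0.0, 0.0]
wrist_force: [0.6, 0.1, -0.1]
finger_gap: 1.001
gripper_force: 0.0
```

```bash
python3 -c "
from h import *
go(.600,-.310,.145,98.2)"
```

```text
th 104.24 p [0.4927 0.2313 0.0701] dx -0.5510 dy -0.0292 dz -0.0749 twist 6.04 t 5.0
```

Request:
servo_tool:
  moves:
    - {"jaw": 1,"dx": 0,"dy": 0,"dz": -0.0375,"twist": 0}
    - {"jaw": 1,"dx": 0,"dy": 0,"dz": -0.0375,"twist": 0}
    - {"jaw": 1,"dx": -0.025,"dy": -0.0012,"dz": 0,"twist": 0}
    - {"jaw": 1,"dx": -0.046,"dy": -0.0026,"dz": 0,"twist": 0}
    - {"jaw": 1,"dx": -0.046,"dy": -0.0026,"dz": 0,"twist": 0}

```text
t: 5.5
eef_pos: [0.5156, 0.1153, 0.1458]
ee_rot: [0.613, 0.79, 0.001, 0.001]
wrist_force: [0.7, -0.6, -0.2]
finger_gap: 1.001
gripper_force: 0.0
```

Request:
servo_tool:
  moves:
    - {"jaw": 1,"dx": -0.046,"dy": -0.0026,"dz": 0,"twist": 0}
    - {"jaw": 1,"dx": -0.046,"dy": -0.0026,"dz": 0,"twist": 0}
    - {"jaw": 1,"dx": -0.046,"dy": -0.0026,"dz": 0,"twist": 0}
    - {"jaw": 1,"dx": -0.046,"dy": -0.0026,"dz": 0,"twist": 0}
    - {"jaw": 1,"dx": -0.046,"dy": -0.0026,"dz": 0,"twist": 0}

```text
t: 6.0
eef_pos: [0.559, -0.1122, 0.1452]
ee_rot: [0.614, 0.789, 0.0, 0.0]
wrist_force: [0.3, 0.5, -0.4]
finger_gap: 1.003
gripper_force: 0.0
```

Request:
servo_tool:
  moves:
    - {"jaw": 1,"dx": -0.046,"dy": -0.0026,"dz": 0,"twist": 0}
    - {"jaw": 1,"dx": -0.046,"dy": -0.0026,"dz": 0,"twist": 0}
    - {"jaw": 1,"dx": -0.046,"dy": -0.0026,"dz": 0,"twist": 0}
    - {"jaw": 1,"dx": -0.02,"dy": -0.001,"dz": 0,"twist": 6.04}
    - {"jaw": 1,"dx": 0,"dy": 0,"dz": 0,"twist": 0}

```text
t: 6.5
eef_pos: [0.5892, -0.2692, 0.145]
ee_rot: [0.657, 0.754, -0.0, 0.001]
wrist_force: [-0.0, 0.2, -0.1]
finger_gap: 0.997
gripper_force: 0.0
```

```bash
python3 - <<'E'
from h import *
go(.600,-.310,.014,98.2)
im=eyes.grab_frame('scene'); u,v=map(int,w2pix('scene',[.6,-.31,.05])); a=im[max(0,v-60):v+60,max(0,u-80):u+80]
t=eyes.grab_frame('top'); b=t[110:230,210:410]
a=cv2.resize(a,None,fx=3,fy=3,interpolation=2); b=cv2.resize(b,None,fx=2,fy=2,interpolation=2)
o=np.zeros((600,a.shape[1]+10,3),np.uint8);o[:a.shape[0],:a.shape[1]]=a;o[a.shape[0]:,:b.shape[1]]=b[:600-a.shape[0]]
cv2.imwrite('pics/s2.png',o);print(u,v)
E
```

```text
th 97.88 p [ 0.5892 -0.2692  0.145 ] dx -0.0418 dy 0.0051 dz 0.1310 twist -0.32 t 6.5
160 170
```

View pics/s2.png

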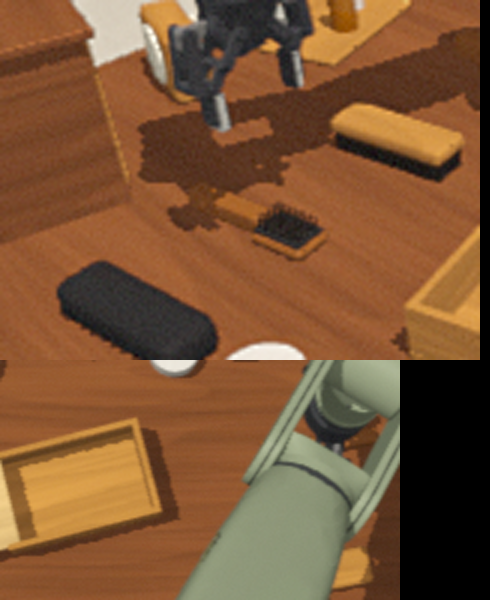

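The case is open and the brush is undisturbed, with the gripper still about 42 mm short of the grip point. I'll move there, descend and grip.

Request:
servo_tool:
  moves:
    - {"jaw": 1,"dx": -0.021,"dy": 0.0025,"dz": 0,"twist": -0.3}
    - {"jaw": 1,"dx": -0.021,"dy": 0.0026,"dz": 0,"twist": 0}
    - {"jaw": 1,"dx": 0,"dy": 0,"dz": 0.03,"twist": 0}
    - {"jaw": 1,"dx": 0,"dy": 0,"dz": 0.04,"twist": 0}
    - {"jaw": 1,"dx": 0,"dy": 0,"dz": 0.035,"twist": 0}

```text
t: 7.1
eef_pos: [0.6005, -0.3037, 0.0391]
ee_rot: [0.652, 0.759, 0.0, -0.0]
wrist_force: [0.1, 0.7, 0.6]
finger_gap: 1.004
gripper_force: 0.0
```

Request:
servo_tool:
  moves:
    - {"jaw": 1,"dx": 0,"dy": 0,"dz": 0.016,"twist": 0}
    - {"jaw": 1,"dx": 0,"dy": 0,"dz": 0.01,"twist": 0}
    - {"jaw": 1,"dx": 0,"dy": 0,"dz": 0,"twist": 0}

```text
t: 7.4
eef_pos: [0.6003, -0.3044, 0.0135]
ee_rot: [0.652, 0.758, -0.0, -0.001]
wrist_force: [-0.0, -0.0, -0.2]
finger_gap: 1.005
gripper_force: 0.0
```

```bash
python3 - <<'E'
from h import *
go(.600,-.310,.014,98.2)
im=eyes.grab_frame('scene'); u,v=map(int,w2pix('scene',[.6,-.31,.03])); a=im[v-45:v+45,u-60:u+60]
cv2.imwrite('pics/s3.png',cv2.resize(a,None,fx=5,fy=5,interpolation=2));print(u,v)
E
```

```text
th 98.6 p [ 0.6003 -0.3044  0.0135] dx -0.0055 dy -0.0012 dz -0.0005 twist 0.40 t 7.4
161 175
```

View pics/s3.png

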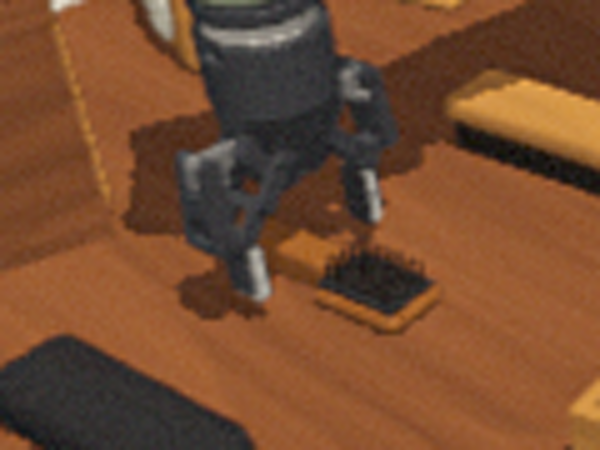

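The fingers straddle the handle just behind the head. I'll shift 5.5 mm towards the handle end and close.

Request:
servo_tool:
  moves:
    - {"jaw": 1,"dx": -0.0055,"dy": -0.001,"dz": -0.001,"twist": 0.4}
    - {"jaw": 0.4,"dx": 0,"dy": 0,"dz": 0,"twist": 0}
    - {"jaw": 0.2,"dx": 0,"dy": 0,"dz": 0,"twist": 0}
    - {"jaw": 0.1,"dx": 0,"dy": 0,"dz": 0,"twist": 0}
    - {"jaw": 0.1,"dx": 0,"dy": 0,"dz": 0,"twist": 0}
  newtons: 40

```text
t: 7.95
eef_pos: [0.6006, -0.3111, 0.0156]
ee_rot: [0.655, 0.755, 0.0, 0.0]
wrist_force: [-0.1, 0.4, 0.7]
finger_gap: 0.332
gripper_force: 0.0
```

Request:
servo_tool:
  moves:
    - {"jaw": 0.1,"dx": 0,"dy": 0,"dz": 0,"twist": 0}
    - {"jaw": 0.1,"dx": 0,"dy": 0,"dz": 0,"twist": 0}
    - {"jaw": 0.1,"dx": 0,"dy": 0,"dz": 0,"twist": 0}

```text
t: 8.25
eef_pos: [0.6008, -0.3112, 0.0157]
ee_rot: [0.655, 0.755, 0.0, 0.0]
wrist_force: [0.1, 0.1, 3.5]
finger_gap: 0.271
gripper_force: 41.0
```

Request:
servo_tool:
  moves:
    - {"jaw": 0.1,"dx": 0,"dy": 0,"dz": -0.015,"twist": 0}
    - {"jaw": 0.1,"dx": 0,"dy": 0,"dz": -0.03,"twist": 0}
    - {"jaw": 0.1,"dx": 0,"dy": 0,"dz": -0.04,"twist": -2}
    - {"jaw": 0.1,"dx": 0,"dy": 0,"dz": -0.035,"twist": -4}
    - {"jaw": 0.1,"dx": 0,"dy": 0,"dz": 0,"twist": 0}

```text
t: 8.75
eef_pos: [0.6043, -0.3135, 0.1434]
ee_rot: [0.614, 0.789, 0.0, 0.007]
wrist_force: [1.2, 0.2, -0.4]
finger_gap: 0.273
gripper_force: 40.7
```

```bash
python3 -c "
from h import *
go(.5419,.0372,.135,104.1)"
```

```text
th 104.17 p [ 0.6043 -0.3135  0.1434] dx 0.3554 dy 0.0253 dz 0.0084 twist 0.07 t 8.75
```

Request:
servo_tool:
  moves:
    - {"jaw": 0.1,"dx": 0.02,"dy": 0.0013,"dz": 0,"twist": 0}
    - {"jaw": 0.1,"dx": 0.037,"dy": 0.0027,"dz": 0,"twist": 0}
    - {"jaw": 0.1,"dx": 0.037,"dy": 0.0027,"dz": 0,"twist": 0}
    - {"jaw": 0.1,"dx": 0.037,"dy": 0.0027,"dz": 0,"twist": 0}
    - {"jaw": 0.1,"dx": 0.037,"dy": 0.0027,"dz": 0,"twist": 0}

```text
t: 9.25
eef_pos: [0.5697, -0.1434, 0.1341]
ee_rot: [0.615, 0.788, -0.0, -0.001]
wrist_force: [0.4, 0.2, -1.3]
finger_gap: 0.267
gripper_force: 40.6
```

Request:
servo_tool:
  moves:
    - {"jaw": 0.1,"dx": 0.037,"dy": 0.0027,"dz": 0,"twist": 0}
    - {"jaw": 0.1,"dx": 0.037,"dy": 0.0027,"dz": 0,"twist": 0}
    - {"jaw": 0.1,"dx": 0.037,"dy": 0.0027,"dz": 0,"twist": 0}
    - {"jaw": 0.1,"dx": 0.037,"dy": 0.0026,"dz": 0,"twist": 0}
    - {"jaw": 0.1,"dx": 0.037,"dy": 0.0026,"dz": 0,"twist": 0}

```text
t: 9.75
eef_pos: [0.5374, 0.039, 0.1344]
ee_rot: [0.615, 0.788, -0.001, -0.001]
wrist_force: [0.4, 1.1, -1.8]
finger_gap: 0.271
gripper_force: 40.6
```

Request:
servo_tool:
  moves:
    - {"jaw": 0.1,"dx": 0,"dy": 0,"dz": 0,"twist": 0}
    - {"jaw": 0.1,"dx": 0,"dy": 0,"dz": 0,"twist": 0}

```text
t: 9.95
eef_pos: [0.538, 0.0383, 0.1345]
ee_rot: [0.614, 0.789, -0.001, -0.001]
wrist_force: [0.8, 0.4, -1.4]
finger_gap: 0.27
gripper_force: 40.6
```

```bash
python3 - <<'E'
from h import *
go(.5419,.0372,.135,104.1)
im=eyes.grab_frame('scene'); u,v=map(int,w2pix('scene',[.54,.05,.08])); a=im[v-65:v+60,u-75:u+75]
cv2.imwrite('pics/s4.png',cv2.resize(a,None,fx=4.5,fy=4.5,interpolation=2));print(u,v)
E
```

```text
th 104.23 p [0.538  0.0383 0.1345] dx -0.0021 dy 0.0035 dz -0.0005 twist 0.13 t 9.95
265 202
```

View pics/s4.png

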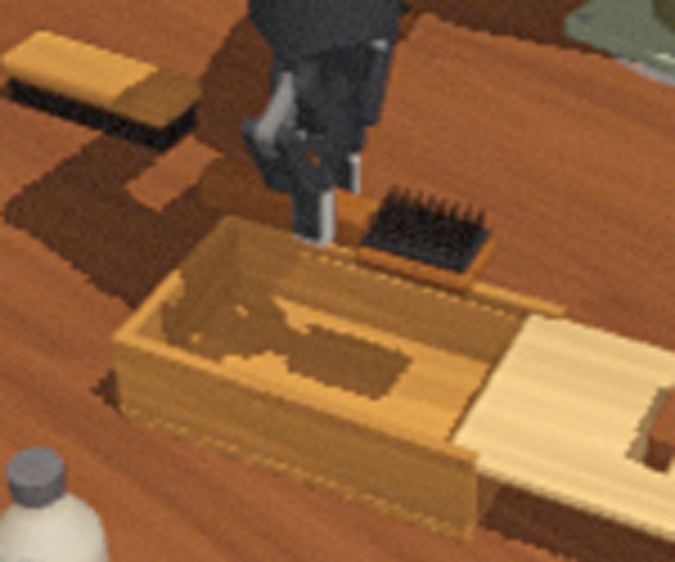

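```bash
python3 - <<'E'
from h import *
y=np.array([-.244,.970]);x=np.array([.970,.244]);c=np.array([.5387,.0498])
f=lambda u,v,z:(lambda w:print(w.round(4),'case x %.4f y %.4f'%((w[:2]-c)@x,(w[:2]-c)@y)))(pix2w('scene',190+(u+.5)/4.5-.5,137+(v+.5)/4.5-.5,z))
f(495,242,.133);f(465,280,.133)   # head end corners (top of head plate)
f(525,316,.056);f(455,443,.056)  # cover edge
f(232,218,.061);f(115,340,.061)  # case -y corners
E
```

```text
[0.5039 0.1248 0.133 ] case x -0.0155 y 0.0812
[0.5394 0.1319 0.133 ] case x 0.0207 y 0.0795
[0.4637 0.1223 0.056 ] case x -0.0550 y 0.0886
[0.5707 0.1536 0.056 ] case x 0.0564 y 0.0929
[ 0.5081 -0.0636  0.061 ] case x -0.0574 y -0.1026
[ 0.6326 -0.0346  0.061 ] case x 0.0705 y -0.1048
```

Request:
servo_tool:
  moves:
    - {"jaw": 0.1,"dx": -0.002,"dy": 0.001,"dz": 0.015,"twist": 0}
    - {"jaw": 0.1,"dx": 0,"dy": 0,"dz": 0.025,"twist": 0}
    - {"jaw": 0.1,"dx": 0,"dy": 0,"dz": 0.025,"twist": 0}
    - {"jaw": 0.1,"dx": 0,"dy": 0,"dz": 0.015,"twist": 0}
    - {"jaw": 0.1,"dx": 0,"dy": 0,"dz": 0.015,"twist": 0}

```text
t: 10.5
eef_pos: [0.54, 0.0348, 0.0385]
ee_rot: [0.615, 0.788, -0.0, -0.001]
wrist_force: [-0.8, -0.0, -0.2]
finger_gap: 0.269
gripper_force: 40.6
```

Request:
servo_tool:
  moves:
    - {"jaw": 0.1,"dx": 0,"dy": 0,"dz": 0.01,"twist": 0}
    - {"jaw": 0.1,"dx": 0,"dy": 0,"dz": 0.004,"twist": 0}
    - {"jaw": 0.1,"dx": 0,"dy": 0,"dz": 0,"twist": 0}

```text
t: 10.8
eef_pos: [0.5404, 0.0357, 0.026]
ee_rot: [0.615, 0.789, -0.0, -0.0]
wrist_force: [0.4, -0.6, -1.1]
finger_gap: 0.269
gripper_force: 40.6
```

Force is still about the brush's weight, so another 2 mm down, then release.

Request:
servo_tool:
  moves:
    - {"jaw": 0.1,"dx": 0,"dy": 0,"dz": 0.0015,"twist": 0}
    - {"jaw": 0.1,"dx": 0,"dy": 0,"dz": 0.001,"twist": 0}
    - {"jaw": 0.1,"dx": 0,"dy": 0,"dz": 0,"twist": 0}

```text
t: 11.1
eef_pos: [0.5409, 0.0358, 0.0244]
ee_rot: [0.615, 0.789, 0.0, 0.0]
wrist_force: [0.6, -0.4, -1.6]
finger_gap: 0.276
gripper_force: 40.6
```

Request:
servo_tool:
  moves:
    - {"jaw": 0.4,"dx": 0,"dy": 0,"dz": 0,"twist": 0}
    - {"jaw": 0.55,"dx": 0,"dy": 0,"dz": 0,"twist": 0}
    - {"jaw": 0.55,"dx": 0,"dy": 0,"dz": 0,"twist": 0}
    - {"jaw": 0.55,"dx": 0,"dy": 0,"dz": 0,"twist": 0}

```text
t: 11.5
eef_pos: [0.5406, 0.0358, 0.024]
ee_rot: [0.615, 0.789, 0.0, 0.0]
wrist_force: [-0.3, 0.1, -0.8]
finger_gap: 0.55
gripper_force: 0.0
```

Request:
servo_tool:
  moves:
    - {"jaw": 0.55,"dx": 0,"dy": 0,"dz": -0.02,"twist": 0}
    - {"jaw": 0.55,"dx": 0,"dy": 0,"dz": -0.03,"twist": 0}
    - {"jaw": 0.55,"dx": 0,"dy": 0,"dz": -0.04,"twist": 0}
    - {"jaw": 1,"dx": 0,"dy": 0,"dz": -0.025,"twist": 0}
    - {"jaw": 1,"dx": 0,"dy": 0,"dz": 0,"twist": 0}

```text
t: 12.0
eef_pos: [0.5441, 0.0355, 0.1438]
ee_rot: [0.615, 0.789, 0.003, 0.004]
wrist_force: [0.2, 0.5, 0.8]
finger_gap: 0.868
gripper_force: 0.0
```

```bash
python3 - <<'E'
from h import *
go(.4927,.2313,.14,104.1)
im=eyes.grab_frame('scene'); u,v=map(int,w2pix('scene',[.54,.05,.08])); a=im[v-65:v+60,u-75:u+75]
cv2.imwrite('pics/s5.png',cv2.resize(a,None,fx=4.5,fy=4.5,interpolation=2));print(u,v)
E
```

```text
th 104.13 p [0.5441 0.0355 0.1438] dx 0.2024 dy -0.0021 dz 0.0038 twist 0.03 t 12.0
265 202
```

View pics/s5.png

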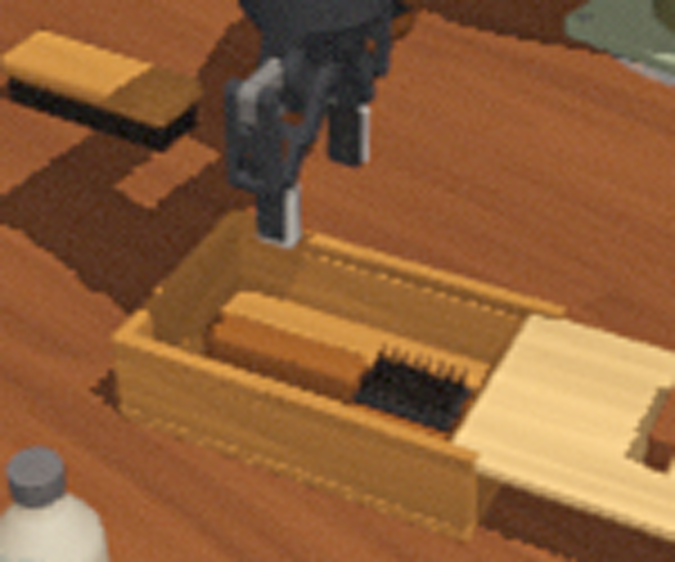

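The brush lies flat in the case, bristles up and released. Back to the pull.

Request:
servo_tool:
  moves:
    - {"jaw": 1,"dx": 0.04,"dy": -0.0005,"dz": 0,"twist": 0}
    - {"jaw": 1,"dx": 0.045,"dy": -0.0005,"dz": 0,"twist": 0}
    - {"jaw": 1,"dx": 0.045,"dy": -0.0005,"dz": 0,"twist": 0}
    - {"jaw": 1,"dx": 0.045,"dy": -0.0005,"dz": 0,"twist": 0}
    - {"jaw": 1,"dx": 0.027,"dy": 0,"dz": 0,"twist": 0}

```text
t: 12.55
eef_pos: [0.4865, 0.2334, 0.1366]
ee_rot: [0.614, 0.789, -0.001, -0.002]
wrist_force: [-0.7, 0.5, -0.2]
finger_gap: 0.995
gripper_force: 0.0
```

Request:
servo_tool:
  moves:
    - {"jaw": 1,"dx": 0,"dy": 0,"dz": 0,"twist": 0}
    - {"jaw": 1,"dx": 0,"dy": 0,"dz": 0,"twist": 0}

```text
t: 12.75
eef_pos: [0.4879, 0.2311, 0.1371]
ee_rot: [0.614, 0.789, -0.002, -0.001]
wrist_force: [0.2, -0.3, -0.6]
finger_gap: 0.995
gripper_force: 0.0
```

```bash
python3 -c "
from h import *
go(.4927,.2318,.07,104.1)"
```

```text
th 104.22 p [0.4879 0.2311 0.1371] dx -0.0005 dy 0.0048 dz 0.0671 twist 0.12 t 12.75
```

Request:
servo_tool:
  moves:
    - {"jaw": 1,"dx": 0,"dy": 0.0048,"dz": 0,"twist": 0}
    - {"jaw": 1,"dx": 0,"dy": 0,"dz": 0.025,"twist": 0}
    - {"jaw": 1,"dx": 0,"dy": 0,"dz": 0.025,"twist": 0}
    - {"jaw": 1,"dx": 0,"dy": 0,"dz": 0.016,"twist": 0}
    - {"jaw": 0.6,"dx": 0,"dy": 0,"dz": 0,"twist": 0}
  newtons: 30

```text
t: 13.25
eef_pos: [0.4921, 0.2302, 0.0697]
ee_rot: [0.616, 0.788, -0.003, -0.002]
wrist_force: [-0.2, 0.5, -0.2]
finger_gap: 0.858
gripper_force: 0.0
```

Request:
servo_tool:
  moves:
    - {"jaw": 0.5,"dx": 0,"dy": 0,"dz": 0,"twist": 0}
    - {"jaw": 0.5,"dx": 0,"dy": 0,"dz": 0,"twist": 0}
    - {"jaw": 0.5,"dx": 0,"dy": 0,"dz": 0,"twist": 0}
    - {"jaw": 0.5,"dx": 0,"dy": 0,"dz": 0,"twist": 0}

```text
t: 13.65
eef_pos: [0.4934, 0.2319, 0.0729]
ee_rot: [0.615, 0.789, -0.001, -0.0]
wrist_force: [-2.6, -3.1, -1.9]
finger_gap: 0.691
gripper_force: 35.4
```

Request:
servo_tool:
  moves:
    - {"jaw": 0.5,"dx": -0.01,"dy": 0,"dz": 0,"twist": 0}
    - {"jaw": 0.5,"dx": -0.02,"dy": 0,"dz": 0,"twist": 0}
    - {"jaw": 0.5,"dx": -0.02,"dy": 0,"dz": 0,"twist": 0}
    - {"jaw": 0.5,"dx": -0.02,"dy": 0,"dz": 0,"twist": 0}
    - {"jaw": 0.5,"dx": -0.02,"dy": 0,"dz": 0,"twist": 0}

```text
t: 14.15
eef_pos: [0.5153, 0.1444, 0.0729]
ee_rot: [0.615, 0.789, -0.0, -0.001]
wrist_force: [-3.2, 1.6, -1.1]
finger_gap: 0.69
gripper_force: 35.4
```

Request:
servo_tool:
  moves:
    - {"jaw": 0.5,"dx": -0.02,"dy": 0,"dz": 0,"twist": 0}
    - {"jaw": 0.5,"dx": -0.02,"dy": 0,"dz": 0,"twist": 0}
    - {"jaw": 0.5,"dx": -0.02,"dy": 0,"dz": 0,"twist": 0}
    - {"jaw": 0.5,"dx": -0.02,"dy": 0,"dz": 0,"twist": 0}
    - {"jaw": 0.5,"dx": -0.01,"dy": 0,"dz": 0,"twist": 0}

```text
t: 14.65
eef_pos: [0.5374, 0.0562, 0.0729]
ee_rot: [0.615, 0.788, -0.001, -0.001]
wrist_force: [-5.1, 0.8, 0.5]
finger_gap: 0.687
gripper_force: 35.6
```

Request:
servo_tool:
  moves:
    - {"jaw": 0.5,"dx": -0.002,"dy": 0,"dz": 0,"twist": 0}
    - {"jaw": 0.5,"dx": -0.002,"dy": 0,"dz": 0,"twist": 0}
    - {"jaw": 0.5,"dx": 0,"dy": 0,"dz": 0,"twist": 0}

```text
t: 14.95
eef_pos: [0.5381, 0.0533, 0.0729]
ee_rot: [0.615, 0.789, -0.001, -0.0]
wrist_force: [-5.5, -1.6, 0.2]
finger_gap: 0.69
gripper_force: 35.6
```

Creep to the stop, watching the force along the slide.

Request:
servo_tool:
  moves:
    - {"jaw": 0.5,"dx": -0.002,"dy": 0,"dz": 0,"twist": 0}
    - {"jaw": 0.5,"dx": -0.002,"dy": 0,"dz": 0,"twist": 0}
    - {"jaw": 0.5,"dx": 0,"dy": 0,"dz": 0,"twist": 0}

```text
t: 15.25
eef_pos: [0.5389, 0.0499, 0.0729]
ee_rot: [0.615, 0.789, -0.001, -0.001]
wrist_force: [-4.3, -2.6, 1.8]
finger_gap: 0.691
gripper_force: 35.7
```

Request:
servo_tool:
  moves:
    - {"jaw": 0.5,"dx": -0.002,"dy": 0,"dz": 0,"twist": 0}
    - {"jaw": 0.5,"dx": -0.002,"dy": 0,"dz": 0,"twist": 0}
    - {"jaw": 0.5,"dx": 0,"dy": 0,"dz": 0,"twist": 0}

```text
t: 15.55
eef_pos: [0.5399, 0.0461, 0.0729]
ee_rot: [0.615, 0.789, -0.001, -0.001]
wrist_force: [-5.4, -1.1, 1.7]
finger_gap: 0.693
gripper_force: 35.7
```

Request:
servo_tool:
  moves:
    - {"jaw": 0.5,"dx": -0.002,"dy": 0,"dz": 0,"twist": 0}
    - {"jaw": 0.5,"dx": -0.002,"dy": 0,"dz": 0,"twist": 0}
    - {"jaw": 0.5,"dx": 0,"dy": 0,"dz": 0,"twist": 0}

```text
t: 15.85
eef_pos: [0.54, 0.0455, 0.0729]
ee_rot: [0.615, 0.788, 0.001, -0.003]
wrist_force: [-6.1, 8.8, 3.6]
finger_gap: 0.691
gripper_force: 35.8
```

```bash
python3 - <<'E'
from h import *
im=eyes.grab_frame('scene'); u,v=map(int,w2pix('scene',[.54,.05,.06])); a=im[v-45:v+45,u-60:u+60]
cv2.imwrite('pics/s6.png',cv2.resize(a,None,fx=6,fy=6,interpolation=2));print(u,v)
E
```

```text
265 208
```

View pics/s6.png

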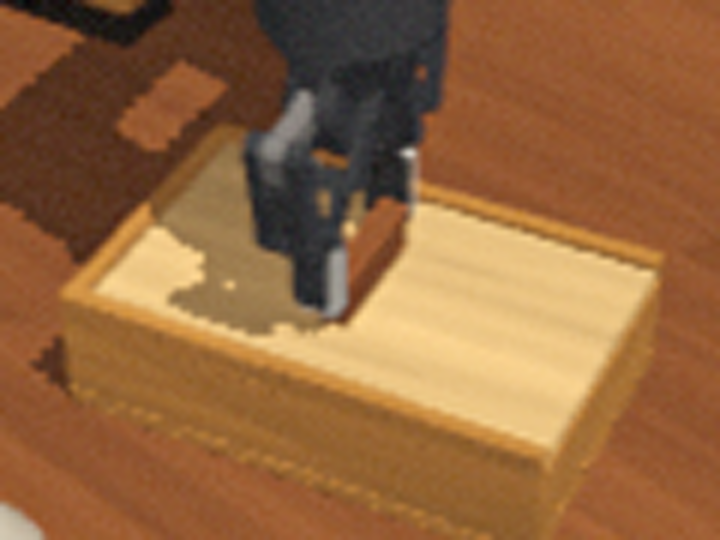

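The cover has met its stop: the force jumped to about 9 N and motion ceased. I'll press a touch more, release and lift.

Request:
servo_tool:
  moves:
    - {"jaw": 0.5,"dx": -0.002,"dy": 0,"dz": 0,"twist": 0}
    - {"jaw": 0.5,"dx": 0,"dy": 0,"dz": 0,"twist": 0}
    - {"jaw": 1,"dx": 0,"dy": 0,"dz": 0,"twist": 0}
    - {"jaw": 1,"dx": 0,"dy": 0,"dz": 0,"twist": 0}
    - {"jaw": 1,"dx": 0,"dy": 0,"dz": 0,"twist": 0}

```text
t: 16.4
eef_pos: [0.544, 0.04, 0.0739]
ee_rot: [0.615, 0.789, 0.001, 0.002]
wrist_force: [0.3, -0.5, -0.3]
finger_gap: 0.998
gripper_force: 0.0
```

Request:
servo_tool:
  moves:
    - {"jaw": 1,"dx": 0,"dy": 0,"dz": -0.02,"twist": 0}
    - {"jaw": 1,"dx": 0,"dy": 0,"dz": -0.04,"twist": 0}
    - {"jaw": 1,"dx": 0,"dy": 0,"dz": -0.04,"twist": 0}
    - {"jaw": 1,"dx": -0.04,"dy": 0,"dz": -0.02,"twist": 0}
    - {"jaw": 1,"dx": -0.04,"dy": 0,"dz": 0,"twist": 0}

```text
t: 16.9
eef_pos: [0.5658, -0.0385, 0.1987]
ee_rot: [0.614, 0.789, 0.003, 0.006]
wrist_force: [1.7, -0.7, 0.4]
finger_gap: 1.001
gripper_force: 0.0
```

Request:
servo_tool:
  moves:
    - {"jaw": 1,"dx": -0.045,"dy": 0,"dz": 0,"twist": 0}
    - {"jaw": 1,"dx": -0.045,"dy": 0,"dz": 0,"twist": 0}
    - {"jaw": 1,"dx": -0.045,"dy": 0,"dz": 0,"twist": 0}
    - {"jaw": 1,"dx": 0,"dy": 0,"dz": 0,"twist": 0}
    - {"jaw": 1,"dx": 0,"dy": 0,"dz": 0,"twist": 0}

```text
t: 17.4
eef_pos: [0.595, -0.1698, 0.193]
ee_rot: [0.616, 0.788, 0.0, 0.0]
wrist_force: [0.3, 0.1, 0.3]
finger_gap: 1.0
gripper_force: 0.0
```

```bash
python3 - <<'E'
from h import *
im=eyes.grab_frame('scene'); u,v=map(int,w2pix('scene',[.54,.05,.06])); a=im[v-45:v+45,u-60:u+60]
cv2.imwrite('pics/s7.png',cv2.resize(a,None,fx=6,fy=6,interpolation=2));print(u,v)
E
```

```text
265 208
```

View pics/s7.png

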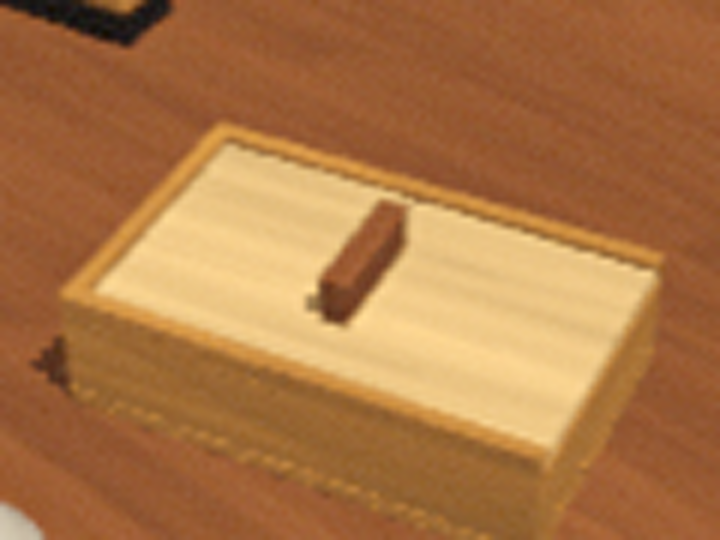

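```bash
python3 - <<'E'
from h import *
y=np.array([-.244,.970])
im0=cv2.imread('pics/top0.png'); im=eyes.grab_frame('top'); cv2.imwrite('pics/top8.png',im)
def pc(i):
    h=cv2.cvtColor(i,cv2.COLOR_BGR2HSV)[155:188,232:262].astype(int); m=((h[...,0]<16)&(h[...,1]>140)&(h[...,2]<190))
    v,u=np.nonzero(m); return pix2w('top',u.mean()+232,v.mean()+155,.08),m.sum()
a,b=pc(im0),pc(im); print(a,b,(b[0]-a[0])[:2]@y)
# scene: pull top centre and case +-y rim
P=lambda u,v,z: pix2w('scene',205+(u+.5)/6-.5,163+(v+.5)/6-.5,z)[:2]@y
print('pull',P(363,240,.08),'-y end',P(222,126,.061),P(65,293,.061),'+y',P(660,258,.061),P(548,460,.061))
E
```

```text
(array([0.53649805, 0.05114725, 0.08      ]), np.int64(94)) (array([0.53663234, 0.04847309, 0.08      ]), np.int64(101)) -0.0026266953929497557
pull -0.0830338229112634 -y end -0.18802562101310014 -0.18892534087712476 +y 0.02434224416274853 0.02728930982857087
```

```bash
python3 -c "
from h import *
print(bot.sign_off())"
```

```text
the job is handed in; nothing more can be done
None
```

The smaller hairbrush lies flat in the grooming case with its bristles up and released. The cover is shut to within about 2 mm by camera, the arm is clear, and the job was handed in about 17.5 s into the 64 s limit; no verdict was shown.

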